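# Rock a charged battery pack out of its tight charger

## Robot

A 7-joint arm with a two-finger parallel gripper is mounted at the origin on the work surface. World frame = base frame: x ahead of the robot, y to its left, z up, the work surface at z = 0. Lengths are in m, angles in rad, forces in N, time in s.
With the tool pointing down it reaches from about 0.425 to 0.875 m from the base axis. Payload 4.7 kg.
Tool frame: the origin (TCP) lies between the finger pads; the fingertips stand 14 mm ahead of it and the grasp point (between the pads) lies 5 mm behind it; z points along the fingers, y is the line along which they close (so a half turn about z gives the same grasp; the last joint's range is limited). The gripper opens to 87 mm and grips with 3 to 60 N. Pads are 19 mm wide; open, the fingers measure 117 mm over their backs; the gripper's body (75 mm by 190 mm) begins 51 mm behind the grasp point.
Start: joints at [1.266, 0.321, -0.07, 1.45, 0.023, 1.371, -0.057], TCP at [0.204, -0.617, 0.237] pointing down, gripper open.
Joint ranges: [-2.86, 2.86], [-0.3, 2.09], [-1.38, 1.24], [0.06, 2.45], [-1.56, 4.7], [0.09, 2.05], [-2.69, 2.69]. Speed limits (rad/s): [2.57, 2.57, 3.14, 3.14, 3.14, 3.14, 3.14].

## Interface

Orientations are given as a rotation vector (axis times angle).
In Python, from bench import ctrl gives the robot as it stands.
- The arm moves only by the shell command python3 -m inch 'ROWS' [OPENING] [FORCE]. ROWS is JSON, a list of rows, each a list of 6 numbers: the shift along the world's x, y, z in mm, then the turn, a rotation vector about the world's x, y, z in degrees. In form: [[tx, ty, tz, rx, ry, rz], ...]. A call has 1 to 20 rows; each row is the pose to reach, as a shift and turn from the pose commanded when the call began; what a row does not reach only later rows make up. A row lasts 1/8 s, in which the tool goes at most 62.5 mm and 10.7 degrees, less where a joint would pass 70% of its speed; a pose out of reach is approached as far as the arm can. A call with a gripper value outside its range is refused whole. OPENING is the finger opening in mm, from 0 to 87, set as the call begins (- or left out, the last holds). The fingers move at their own pace and stop on an object; FORCE is the grip in N (left out, the last holds). Time passes only in rows, so rows that repeat a pose let the fingers close. It gives the time, the measured TCP pose, the force, the opening and the grip force at its end, in the units of the state.
- ctrl.get_state(): the state, without advancing time (a new reading comes with each control period).
- ctrl.get_image(name): name is "scene" or "top"; returns (picture, depth): 480x640x3 uint8, red, green, blue; 480x640 float32, m along the optical axis (not along the pixel's ray), 0 where there is no reading.
- ctrl.camera_params(name): a dict with "mtx" (3x3 intrinsics, pixels), "T" (4x4, takes a point from camera to world coordinates). Camera axes: x right, y down, z forward; pixel columns grow to the right and rows downward; lengths in m; the calibration is good to about 2 mm. A picture is of the moment at which its call begins. camera_params takes no time and is no camera call.
- ctrl.close_job(): hands the job in; it is judged then, once.
The state is a dict: "time": time; "joint_positions": joint angles; "qd": joint speeds; "joint_torque": joint torques, N m; "position": TCP position; "tool_rot": TCP orientation; "ft_force": force on the tool from outside, world axes, zero at the start; "torque": the same for the moment, N m; "grip_width": opening from 0.0 (shut) to 1.0 (fully open); "grip_force": force on a finger pad.
Only numpy, scipy, OpenCV 4.12 (cv2) and the standard library are available. Lean on these libraries where they do the work, as an engineer would, in place of code of your own. Each camera call takes 0.05 s, during which the arm holds its last target. There are 200 camera calls.

## Task

Two battery packs stand in desk chargers; the one in the charger with the green lamp is charged but sits tight, so do not yank it straight out: grip it, rock it several times left and right (seen from the charger's lamp end), about ten degrees each way, easing it up until it frees, and finish holding it still and upright just clear above its own bay, about two centimetres of air under its stem. Leave the pack at the red lamp where it is, and do not push the drill or the camera about.

Things in the scene. Friction and masses are not known exactly. Their poses are not given: they have to be found in the camera images.
- pack_ready_mid (a point): Centre of the block of the charged pack: black and red, 42 mm (x) by 48 mm (y) by 56 mm high, on a 50 mm stem that stands in the bay; about 0.3 kg. z along the pack, x and y as the charger's. Seated it is 90 mm above the desk, and the block stands free from 62 to 118 mm above the desk. Grip across y (faces 48 mm apart), which is also the way it rocks.
- pack_ready_foot (a point): Centre of the lower end of the charged pack's stem, 78 mm below pack_ready_mid. The stem's upper 32 mm are 30 by 30 mm, its lower 18 mm slimmer (26 mm in x, 23 mm in y). Seated, this point rests on the bay's floor, 44 mm below bay_ready.
- pack_ready: The same charged pack as a body; origin at the foot of its stem, z up along the pack.
- charger_ready: Charger with the GREEN lamp, screwed to the desk: black housing 116 (x) by 130 mm (y), deck 40 mm high, grey collar 54 by 72 mm around the bay, up to 56 mm. Origin on the desk under the bay's centre; z up, x towards the end with the lamp window (46 mm out), y across. Bay opening 34 mm (x) by 44 mm (y), 44 mm deep; the pack has 2 mm of play in x and can lean about 15 degrees in y.
- bay_ready (a point): Centre of the mouth of the green-lamp charger's bay, at its rim 56 mm above the desk, on the charger's axis; axes as the charger's.
- jaws_ready (a point): Midway between the two brass spring jaws (one on each y side, 30 mm apart) that clamp the stem, 8 mm below bay_ready. Each holds its side by friction, about 24 N: a straight pull must beat both. Leaning the pack to one y side pivots it on that side's jaw and slides the other side up, some 5 mm per 10 degrees; it stays where left. The jaws let go once both sides have come up about 20 mm.
- pack_busy_mid (a point): centre of the block of the other pack, which is of the same make and stands in the red-lamp charger; to be left there
- charger_busy: the charger with the RED lamp, otherwise like the green one; origin under its centre on the desk, axes likewise. Which of the two chargers stands left or right changes
- drill: red and black cordless drill lying on its side, about 200 by 175 mm and 62 mm high; origin under its body
- camera: black camera standing on the desk, about 110 mm deep (lens towards its x), 118 mm wide, 90 mm high; origin under its middle
Things that resemble listed ones, but are neither listed nor needed, are in the scene too. What is shaped like the charger_ready but turquoise is not meant.

How it is judged:
On the way, in this order (a step that is already met when the one before it is completed fails the run):
1. the pack, still deep in its bay, is rocked over to the charger's +y side (4 degrees or more) (angle between pack_ready_mid's own z axis and vertical above 0.07 rad and y of pack_ready_mid in the frame of bay_ready above 0.002 m and z of pack_ready_foot in the frame of bay_ready below -0.03 m), for 0.05 s.
2. then, not yet free of the jaws, over to the -y side (angle between pack_ready_mid's own z axis and vertical above 0.07 rad and y of pack_ready_mid in the frame of bay_ready below -0.002 m and z of pack_ready_foot in the frame of bay_ready below -0.025 m), for 0.05 s.
At the end, for the whole second after the job is handed in: The gripper holds the charged pack still, within 11 degrees of upright, not touching its charger, stem foot 5 to 45 mm above the bay's rim and within 30 mm of its axis; the other pack has moved under 6 mm, drill and camera under 30 mm (z of pack_ready_foot in the frame of bay_ready between 0.005 and 0.045 m and horizontal distance between pack_ready_foot and bay_ready below 0.03 m and angle between pack_ready_mid's own z axis and vertical below 0.2 rad and linear speed of pack_ready below 0.03 m/s and contact force between the fingers and pack_ready above 0.5 N and contact force between pack_ready and charger_ready below 0.2 N and distance of pack_busy_mid from where it was at the start of the episode below 0.006 m and distance of each of drill, camera from where it was at the start of the episode below 0.03 m); the arm keeps its last pose, push and grip.
It fails at once if the other pack is pulled or knocked in its charger (distance of pack_busy_mid from where it was at the start of the episode above 0.006 m).
It fails at once if the drill or the camera is pushed about (distance of any of drill, camera from where it was at the start of the episode above 0.03 m).
It also fails if it takes over 40 s, if anything falls off the work surface, if the arm or the gripper's body presses on something with over 40 N, if the wrist force passes 120 N, or if a joint passes its speed limit or range.

## Working session

There is one attempt and no reset: what is moved stays moved. The work goes in short steps, Python scripts to look and compute and a shell command to move; the robot and the scene stay as the last step left them, time stands still between calls to the robot, and variables do not carry over. Pictures are saved under pics/ and viewed, at most 10 in all, crops included, and the job is handed in when it is done.

```bash
mkdir -p pics; ls; python3 - <<'E'
from bench import ctrl
import cv2, numpy as np
for n in("scene","top"):
    im,d=ctrl.get_image(n); p=ctrl.camera_params(n)
    cv2.imwrite(f"pics/{n}0.png",im[:,:,::-1]); np.savez(f"{n}0.npz",im=im,d=d,**p)
    print(n,np.round(p["mtx"],1).tolist(),np.round(p["T"],3).tolist())
s=ctrl.get_state();print(s["time"],s["position"],s["tool_rot"],s["ft_force"],s["grip_width"])
E
```

```text
pics
scene [[473.5, 0.0, 310.4], [0.0, 473.5, 245.4], [0.0, 0.0, 1.0]] [[-0.258, 0.598, -0.759, 1.377], [0.966, 0.155, -0.206, 0.286], [-0.006, -0.786, -0.618, 0.842], [0.0, 0.0, 0.0, 1.0]]
top [[446.8, 0.0, 322.6], [0.0, 446.8, 247.0], [0.0, 0.0, 1.0]] [[-0.015, -0.993, 0.117, 0.315], [-1.0, 0.017, 0.014, 0.004], [-0.016, -0.117, -0.993, 1.294], [0.0, 0.0, 0.0, 1.0]]
0.1 [ 0.20354309 -0.61679957  0.23555493] [-3.10004267e+00 -4.98432586e-01  5.70956517e-04] [1.22824606 0.55180216 0.48447367] 0.9999786133372006
```

View pics/scene0.png

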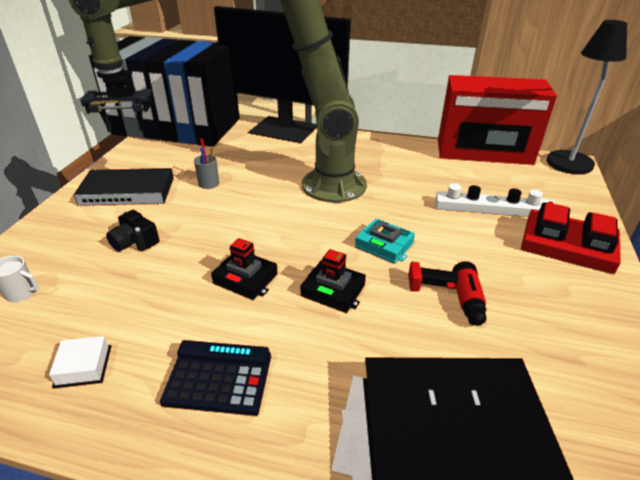

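View pics/top0.png

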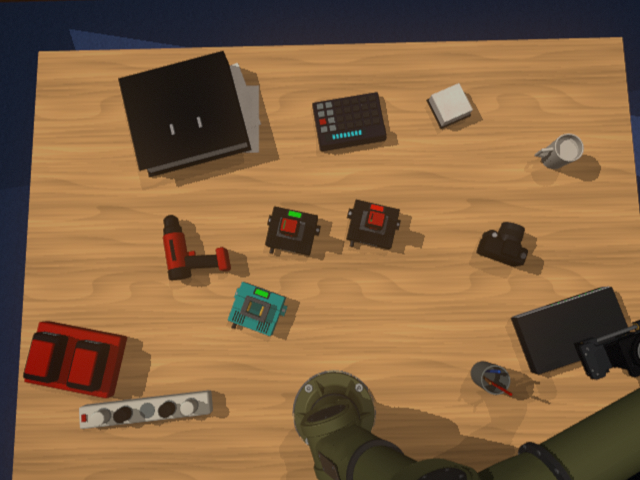

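The top view shows the green-lamp charger at about (292,232) with its pack at (289,226) and its lamp at (295,214). The red-lamp charger is at (374,225), the turquoise decoy at (258,308) and the drill at (185,250). The lamp ends face away from the base.

```bash
cat > h.py <<'E'
import numpy as np, cv2
def cloud(im,d,mtx,T):
    v,u=np.mgrid[:480,:640]
    P=np.stack([(u-mtx[0,2])/mtx[0,0]*d,(v-mtx[1,2])/mtx[1,1]*d,d],-1)
    return P@T[:3,:3].T+T[:3,3]
E
python3 - <<'E'
from h import *
def rep(n,m,P):
    p=P[m]; r=cv2.minAreaRect((p[:,:2]*1000).astype(np.float32))
    print(n,len(p),"med",np.round(np.median(p,0),4),"rect",np.round(r[0],1),np.round(r[1],1),round(r[2],1))
for cam,boxes in(("top",dict(green=(260,325,200,262),red=(340,408,195,255))),("scene",dict(green=(298,370,245,312),red=(208,280,235,300)))):
    z=np.load(cam+"0.npz");P=cloud(**{k:z[k] for k in("im","d","mtx","T")})
    hsv=cv2.cvtColor(z["im"],cv2.COLOR_RGB2HSV)
    for b,(u0,u1,v0,v1) in boxes.items():
        B=np.zeros((480,640),bool);B[v0:v1,u0:u1]=1; B&=z["d"]>0
        Z=P[...,2]
        rep(cam+b+" top",B&(Z>.110)&(Z<.13),P)
        rep(cam+b+" deck",B&(Z>.034)&(Z<.046),P)
        rep(cam+b+" collar",B&(Z>.05)&(Z<.06),P)
        G=(hsv[...,0]>45)&(hsv[...,0]<75) if b=="green" else (hsv[...,0]<6)|(hsv[...,0]>174)
        rep(cam+b+" lamp",B&G&(hsv[...,1]>150)&(hsv[...,2]>150)&(Z<.06),P)
E
```

```text
topgreen top 284 med [0.5111 0.1124 0.1186] rect [512.3 112. ] [48.6 42.4] 76.9
topgreen deck 1284 med [0.5053 0.1111 0.0406] rect [512.5 112.2] [130.6 116.6] 76.9
topgreen collar 157 med [0.4984 0.0905 0.056 ] rect [512.1 112. ] [72.  54.1] 77.6
topgreen lamp 47 med [0.5582 0.1022 0.0438] rect [558.5 101.4] [32.8 11.1] 79.3
topred top 285 med [ 0.5256 -0.1197  0.1191] rect [ 526.4 -120.6] [48.5 42.2] 78.3
topred deck 1255 med [ 0.5181 -0.117   0.0408] rect [ 526.8 -121.1] [129.7 116.5] 75.9
topred collar 181 med [ 0.517  -0.1028  0.0559] rect [ 535.4 -123. ] [72.  71.9] 76.1
topred lamp 53 med [ 0.5732 -0.1335  0.0442] rect [ 572.8 -132.6] [33.2 13.1] 79.2
scenegreen top 277 med [0.5205 0.1117 0.1197] rect [513.7 111. ] [48.9 44.7] 77.9
scenegreen deck 1074 med [0.5401 0.1237 0.0418] rect [514.3 109.3] [131.9 118.8] 76.6
scenegreen collar 262 med [0.5294 0.1213 0.0564] rect [514.2 110.2] [73.  56.9] 77.8
scenegreen lamp 74 med [0.5572 0.0996 0.0446] rect [557.   99.6] [36.1 18.9] 78.7
scenered top 257 med [ 0.5334 -0.1192  0.1198] rect [ 529.2 -122.5] [50.4 44. ] 77.3
scenered deck 961 med [ 0.555  -0.1007  0.042 ] rect [ 528.  -122.3] [132.6 119.6] 75.3
scenered collar 234 med [ 0.5429 -0.1077  0.0566] rect [ 528.  -123.3] [73.8 56.1] 77.6
scenered lamp 71 med [ 0.5715 -0.1336  0.045 ] rect [ 570.2 -135.4] [39.4 18.4] 77.0
```

Both views agree: the pack is at (0.513, 0.1115), the charger yaw is −13° and the sizes match. Grip line is 77°, so the tool turns +148.7° about z. I'll go to a hover above the pack through a waypoint further out.

```bash
python3 -m inch '[[130,100,20,0,0,20],[200,180,20,0,0,40],[260,320,20,0,0,60],[260,320,20,0,0,60],[260,320,20,0,0,60],[260,320,20,0,0,60],[290,450,20,0,0,80],[290,450,20,0,0,90],[310,600,0,0,0,110],[310,600,0,0,0,110],[310,728,-40,0,0,149],[310,728,-40,0,0,149],[310,728,-40,0,0,149],[310,728,-40,0,0,149],[310,728,-40,0,0,149],[310,728,-40,0,0,149],[310,728,-40,0,0,149]]' 80
python3 - <<'E'
from bench import ctrl
import numpy as np
from scipy.spatial.transform import Rotation as R
s=ctrl.get_state();m=R.from_rotvec(s["tool_rot"]).as_matrix();print(s["time"],s["position"],np.round(m,3).tolist(),np.degrees(np.arctan2(m[1,1],m[0,1])),s["joint_positions"],s["ft_force"])
E
```

```text
time: 2.22
position: [0.5137, 0.1102, 0.1965]
tool_rot: [-0.351, -3.122, 0.0]
ft_force: [0.1, 0.6, 0.4]
grip_width: 0.914
grip_force: 0.0
2.225 [0.5136851  0.11020363 0.19646701] [[-0.975, 0.222, -0.0], [0.222, 0.975, -0.0], [0.0, -0.0, -1.0]] 77.16103446881903 [ 0.54084852  0.15409524 -0.86627504  1.78860049  0.12340813  1.25518166
  0.98867007] [0.09986749 0.62968267 0.43962932]
```

```bash
python3 -m inch '[[0,1,-50,0,0,0],[0,1,-95,0,0,0],[0,1,-106,0,0,0],[0,1,-106,0,0,0],[0,1,-106,0,0,0]]' 80 && python3 -m inch '[[0,0,0,0,0,0],[0,0,0,0,0,0],[0,0,0,0,0,0],[0,0,0,0,0,0],[0,0,0,0,0,0],[0,0,0,0,0,0]]' 40 50
```

```text
time: 2.85
position: [0.5152, 0.112, 0.0925]
tool_rot: [0.349, 3.119, 0.001]
ft_force: [-0.6, -0.1, -0.2]
grip_width: 0.917
grip_force: 0.0
time: 3.6
position: [0.5138, 0.1119, 0.0907]
tool_rot: [0.348, 3.122, 0.001]
ft_force: [0.3, 0.5, 1.0]
grip_width: 0.544
grip_force: 50.0
```

Gripped at 47 mm. First rock goes to the +y side: −10° about the charger's x, pivoting on the +y jaw.

```bash
python3 -m inch '[[0.6,2.4,0.8,-3.2,0.7,0],[1.1,4.9,1.5,-6.5,1.5,0],[1.7,7.2,2,-9.7,2.2,0],[1.7,7.2,2,-9.7,2.2,0],[1.7,7.2,2,-9.7,2.2,0]]'
cat > look.py <<'E'
import sys
from h import *
from bench import ctrl
from scipy.spatial.transform import Rotation as R
s=ctrl.get_state()
Rc=R.from_euler("z",-13,degrees=True)
b=np.array([.513,.1115,.056])
p=Rc.inv().apply(s["position"]-b)*1000; m=(Rc.inv()*R.from_rotvec(s["tool_rot"])).as_matrix()
print("tcp in bay mm",p.round(1),"lean+y deg",np.degrees(np.arcsin(-m[1,2])).round(1),"t",s["time"],"F",np.round(s["ft_force"],1),"M",np.round(s["torque"],2),"w",s["grip_width"]*87)
if len(sys.argv)>1:
    im,d=ctrl.get_image("scene"); cv2.imwrite(sys.argv[1],cv2.resize(im[220:330,260:400,::-1],None,fx=5,fy=5))
E
python3 look.py pics/rock1.png
```

```text
time: 4.22
position: [0.5155, 0.1193, 0.0925]
tool_rot: [-0.345, -3.092, 0.266]
ft_force: [0.3, 1.1, -0.7]
grip_width: 0.549
grip_force: 50.0
tcp in bay mm [ 0.7  8.1 36.5] lean+y deg 9.8 t 4.225 F [ 0.3  1.1 -0.7] M [ 0.81 -0.32  0.08] w 47.749099282204696
```

View pics/rock1.png

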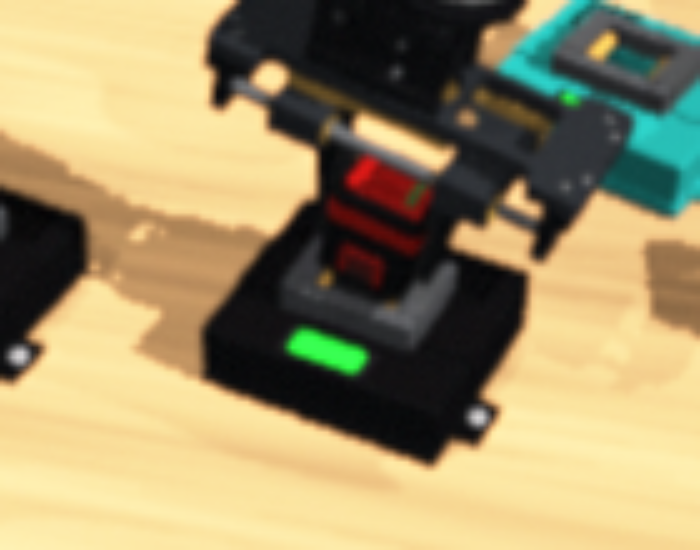

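The image shows the pack leaning to the right, which is +y (crop (375,230)), still in its bay. Now over to −y, pivoting on the −y jaw.

```bash
python3 -m inch '[[-0.6,-2.4,0.8,3.2,-0.7,0],[-1.1,-4.8,1.8,6.5,-1.5,0],[-1.7,-7.2,3.2,9.7,-2.2,0],[-2.2,-9.6,4.0,13,-3,0],[-2.8,-12,4.7,16.2,-3.7,0],[-3.3,-14.4,5.2,19.5,-4.4,0],[-3.3,-14.4,5.2,19.5,-4.4,0],[-3.3,-14.4,5.2,19.5,-4.4,0]]'
python3 look.py pics/rock2.png
```

```text
time: 5.28
position: [0.5116, 0.1033, 0.0965]
tool_rot: [0.348, 3.091, 0.271]
ft_force: [4.7, 0.4, -13.8]
grip_width: 0.548
grip_force: 50.0
tcp in bay mm [ 0.5 -8.3 40.5] lean+y deg -10.0 t 5.275 F [  4.7   0.4 -13.8] M [-0.2  -1.2  -0.27] w 47.67867918479775
```

View pics/rock2.png

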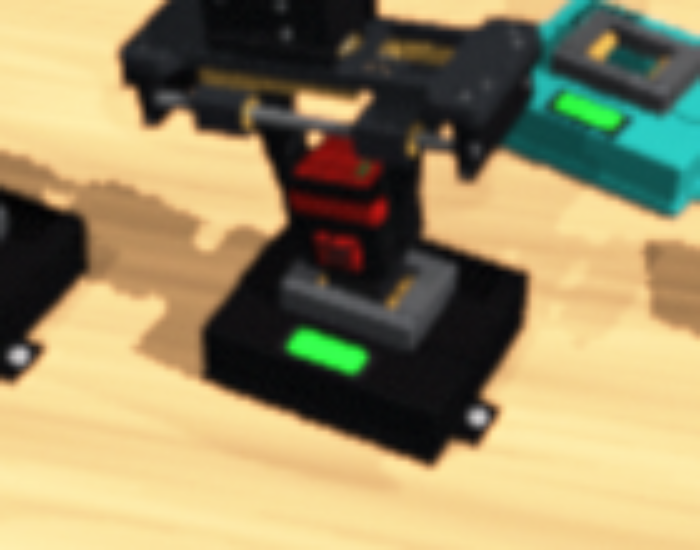

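The pack now leans left, which is −y, with its stem still in the bay (crop (345,280)). The pull is only about 14 N. Second cycle.

```bash
python3 -m inch '[[0.6,2.4,0.8,-3.2,0.7,0],[1.1,4.8,1.8,-6.5,1.5,0],[1.7,7.2,3.2,-9.7,2.2,0],[2.2,9.6,4.0,-13,3,0],[2.8,12,4.7,-16.2,3.7,0],[3.3,14.4,5.2,-19.5,4.4,0],[3.3,14.4,5.2,-19.5,4.4,0]]'; python3 look.py
python3 -m inch '[[-0.6,-2.4,0.8,3.2,-0.7,0],[-1.1,-4.8,1.8,6.5,-1.5,0],[-1.7,-7.2,3.2,9.7,-2.2,0],[-2.2,-9.6,4.0,13,-3,0],[-2.8,-12,4.7,16.2,-3.7,0],[-3.3,-14.4,5.2,19.5,-4.4,0],[-3.3,-14.4,5.2,19.5,-4.4,0],[-3.3,-14.4,5.2,19.5,-4.4,0]]'
python3 look.py pics/rock4.png
```

```text
time: 6.2
position: [0.5156, 0.1208, 0.1025]
tool_rot: [-0.341, -3.092, 0.266]
ft_force: [2.4, 3.5, -8.4]
grip_width: 0.55
grip_force: 50.0
tcp in bay mm [ 0.4  9.7 46.5] lean+y deg 9.8 t 6.2 F [ 2.4  3.5 -8.4] M [ 1.19 -1.06  0.1 ] w 47.874956294517446
time: 7.2
position: [0.512, 0.1037, 0.1085]
tool_rot: [0.345, 3.092, 0.268]
ft_force: [-1.3, -2.6, -1.7]
grip_width: 0.549
grip_force: 50.0
tcp in bay mm [ 0.8 -7.8 52.5] lean+y deg -9.9 t 7.2 F [-1.3 -2.6 -1.7] M [-0.81  0.16  0.06] w 47.74677788984252
```

View pics/rock4.png

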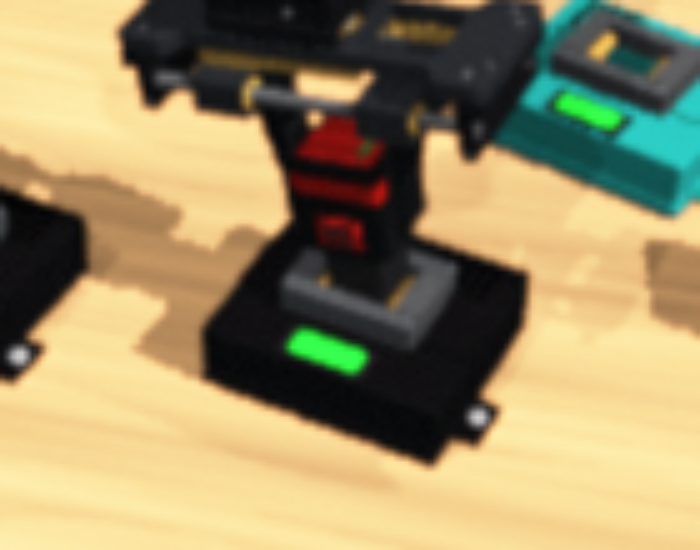

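The pack has come up about 18 mm with the gripper, and more stem shows at (360,275). One more rock to +y should free it, then upright.

```bash
python3 -m inch '[[0.6,2.4,0.8,-3.2,0.7,0],[1.1,4.8,1.8,-6.5,1.5,0],[1.7,7.2,3.2,-9.7,2.2,0],[2.2,9.6,4.0,-13,3,0],[2.8,12,4.7,-16.2,3.7,0],[3.3,14.4,5.2,-19.5,4.4,0],[3.3,14.4,5.2,-19.5,4.4,0]]'; python3 look.py
python3 -m inch '[[-0.6,-2.4,0.8,3.2,-0.7,0],[-1.1,-4.8,1.8,6.5,-1.5,0],[-1.7,-7.2,3.2,9.7,-2.2,0],[-1.7,-7.2,3.2,9.7,-2.2,0],[-1.7,-7.2,3.2,9.7,-2.2,0]]'
python3 look.py
```

```text
time: 8.12
position: [0.5154, 0.1219, 0.1134]
tool_rot: [-0.338, -3.093, 0.266]
ft_force: [-0.2, -0.7, -2.9]
grip_width: 0.55
grip_force: 50.0
tcp in bay mm [ 0.  10.6 57.4] lean+y deg 9.8 t 8.125 F [-0.2 -0.7 -2.9] M [ 0.43 -0.27 -0.02] w 47.85470892872116
time: 8.75
position: [0.5138, 0.1117, 0.1167]
tool_rot: [0.349, 3.122, -0.001]
ft_force: [-0.5, 0.6, -2.8]
grip_width: 0.548
grip_force: 50.0
tcp in bay mm [ 0.7  0.4 60.7] lean+y deg 0.0 t 8.75 F [-0.5  0.6 -2.8] M [ 0.06 -0.13 -0.06] w 47.67907608435387
```

Force is −2.8 N, which is just the pack's weight, so it is free. I'll lift slowly 40 mm to TCP z ≈ 0.157 and check.

```bash
python3 -m inch '[[0,0,5,0,0,0],[0,0,12,0,0,0],[0,0,20,0,0,0],[0,0,28,0,0,0],[0,0,35,0,0,0],[0,0,40,0,0,0],[0,0,40,0,0,0],[0,0,40,0,0,0],[0,0,40,0,0,0],[0,0,40,0,0,0]]'
python3 look.py pics/lift.png; python3 - <<'E'
from h import *
from bench import ctrl
im,d=ctrl.get_image("scene");p=ctrl.camera_params("scene");P=cloud(im,d,**p)
h=cv2.cvtColor(im,cv2.COLOR_RGB2HSV)
for n,o in(("busy",(208,280,230,262)),("ready",(300,370,200,300))):
    u0,u1,v0,v1=o;m=((h[...,0]<8)|(h[...,0]>172))&(h[...,1]>140)&(h[...,2]>80);B=np.zeros_like(m);B[v0:v1,u0:u1]=1
    q=P[m&B&(d>0)];print(n,len(q),np.percentile(q,[5,50,95],axis=0).round(3).tolist())
E
```

```text
time: 10.0
position: [0.5136, 0.1117, 0.1564]
tool_rot: [-0.348, -3.122, -0.0]
ft_force: [0.2, 0.3, -2.7]
grip_width: 0.551
grip_force: 50.0
tcp in bay mm [  0.5   0.3 100.4] lean+y deg -0.0 t 10.0 F [ 0.2  0.3 -2.7] M [ 0.08 -0.14  0.03] w 47.91878923225848
busy 241 [[0.514, -0.143, 0.088], [0.535, -0.121, 0.12], [0.551, -0.099, 0.123]]
ready 171 [[0.499, 0.09, 0.152], [0.523, 0.107, 0.186], [0.536, 0.125, 0.188]]
```

View pics/lift.png

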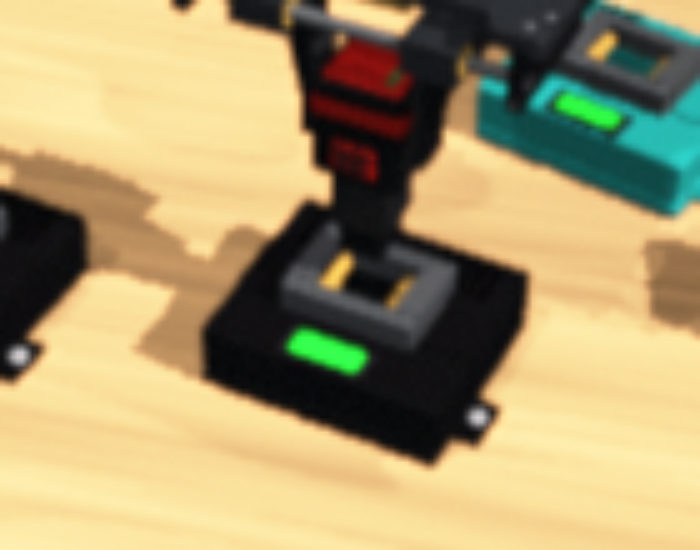

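The stem foot (crop (368,245)) is clear of the empty bay and the pack is upright. Its top went from 0.120 to 0.186 m, so there is about 22 mm of air under the stem. The other pack's top is still at 0.120 m. Handing in.

```bash
python3 -c "
from bench import ctrl
print(ctrl.close_job())"
```

```text
the job is handed in; nothing more can be done
None
```

The charged pack was rocked free over five leans of about ten degrees, alternating +y and −y, and the job was handed in at about 10 s with it held upright and still, its stem about 22 mm above its own bay; the other pack, the drill and the camera were left alone, and no verdict came back.

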